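# Leak-check the gasket seam of a sample chamber

### The arm

A 6-joint arm with a two-finger parallel gripper is mounted at the origin on the work surface. World frame = base frame: x ahead of the robot, y to its left, z up, the work surface at z = 0. Lengths are in m, angles in rad, forces in N, time in s.
With the tool pointing down it reaches from about 0.35 to 0.85 m from the base axis. Payload 8.1 kg.
Tool frame: the origin (TCP) lies on the centre line of the jaws, within the pads' length; the fingertips stand 17 mm ahead of it and the grasp point (between the pads) lies 2 mm behind it; z points along the fingers, y is the line along which they close (so a half turn about z gives the same grasp; the last joint's range is limited). The gripper opens to 93 mm and grips with 3 to 60 N. Pads are 15 mm wide; open, the fingers measure 128 mm over their backs; the gripper's body (75 mm by 188 mm) begins 65 mm behind the grasp point.
Start: joints at [1.168, 0.13, 1.488, -0, 1.523, -0.085], TCP at [0.187, 0.57, 0.236] pointing down, gripper open.
Joint ranges: [-2.96, 2.96], [-0.89, 2.26], [0.02, 2.5], [-1.34, 4.48], [0, 2.73], [-2.66, 2.66]. Speed limits (rad/s): [2.39, 2.39, 2.79, 3.14, 3.14, 3.14].

### API

Orientations are given as a rotation vector (axis times angle).
In Python, from plant import telemetry, viewer, order gives the robot as it stands.
- The arm moves only by the tool send_rows, never from a script. Its argument "plan" is a list that holds one entry, the list of rows, each a list of 5 numbers: the closure, from -1 (fully open) to 1 (shut), then the shift along the world's x, y, z normalised to -1 to 1, where 1 is 0.2 m, then the turn about the world's z normalised to -1 to 1, where 1 is 60 degrees. A call has 1 to 20 rows; each row is the pose to reach, as a shift and turn from the pose commanded when the call began; what a row does not reach only later rows make up. A row lasts 1/12 s, in which the tool goes at most 41.7 mm and 7.16 degrees, less where a joint would pass 70% of its speed; a pose out of reach is approached as far as the arm can. A call with a number of a shift or a turn outside -1 to 1 is refused whole. A call with a gripper value outside its range is refused whole. The fingers move at their own pace and stop on an object; "force" is the grip in N (left out, the last holds). Time passes only in rows, so rows that repeat a pose let the fingers close. It gives the time, the measured TCP pose, the force, the opening and the grip force at its end, in the units of the state.
- telemetry.read_state(): the state, without advancing time (a new reading comes with each control period).
- viewer.read_camera(name): name is "scene" or "side" or "wrist"; returns (picture, depth): 420x560x3 uint8, blue, green, red; 420x560 float32, m along the optical axis (not along the pixel's ray), 0 where there is no reading.
- viewer.calibration(name): a dict with "camera_matrix" (3x3 intrinsics, pixels), "extrinsics" (4x4, takes a point from camera to world coordinates); the wrist camera has in their place "hand_eye" (4x4, takes a point from camera to tool coordinates, whose origin is the TCP and whose axes are the flange's). Camera axes: x right, y up, looking along -z (the intrinsics and any distortion apply to the point x, -y, -z); pixel columns grow to the right and rows downward; lengths in m; the calibration is good to about 2 mm. The wrist camera is an equidistant fisheye: a pixel r from the principal point sees the ray r / f radians off the axis. A picture is of the moment at which its call begins: read the wrist's pose just before it. calibration takes no time and is no camera call.
- order.close_job(): hands the job in; it is judged then, once.
The state is a dict: "t": time; "q": joint angles; "dq": joint speeds; "joint_torque": joint torques, N m; "tool_pos": TCP position; "orientation": TCP orientation; "force": force on the tool from outside, world axes, zero at the start; "wrist_torque": the same for the moment, N m; "opening": finger opening in m; "gripper_force": force on a finger pad.
Only numpy, scipy, OpenCV 4.12 (cv2) and the standard library are available. Lean on these libraries where they do the work, as an engineer would, in place of code of your own. Each camera call takes 0.05 s, during which the arm holds its last target. There are 200 camera calls.

### The job

Take the leak-check wand out of its sloping cradle, stand it nose-down in the upright stand and let go, then take it again from straight above by the rubber sleeve at its top. Holding it upright, draw its nose slowly (a few centimetres a second) along the whole dark gasket seam on the chamber's lid, starting at the end on the side where the valve sticks out and going round both corners to the other end, with the nose just above the seam (less than a centimetre) and without pressing on the chamber. Then stand the wand back in the stand, fully down, and let go, leaving the other things on the bench where they are.

Things in the scene. Friction and masses are not known exactly. Their poses are not given: they have to be found in the camera images.
- wand: Round leak-check wand, 170 mm long, 160 g. Origin at the nose tip, +z along its axis to the tail. Steel nose 12 mm thick to z = 50 mm, grey disc 52 mm across at z = 50 to 55, white handle 24 mm thick to z = 170, black rubber sleeve on z = 132 to 168. Balances at z = 97. Starts in the cradle at 45 degrees, nose low on the robot's side, tail up and away.
- wand_tip (a point): The tip of the wand's nose (the wand's origin).
- wand_mid (a point): Point on the wand's axis 95 mm from the tip, between the cradle's two supports, with room for the fingers either side.
- wand_top (a point): Point on the wand's axis 150 mm from the tip, in the middle of the rubber sleeve: the place to hold it from above for the check.
- cradle: Fixed sloping cradle, white base 130 x 80 x 14 mm, two aluminium supports: a fork at the wand's disc and a saddle under the handle 135 mm from the tip, both open upward, so the wand lifts straight up. Origin at the underside; wand_mid starts 97 mm above it. +x is the horizontal direction from the wand's nose to its tail.
- stand: Fixed upright stand: dark foot 90 mm across, 10 mm thick, and an aluminium tube 68 mm across with a flat rim 65 mm above the bench and a vertical hole 32 mm across, 53 mm deep. The wand's nose goes in until its disc rests on the rim, the tip then 15 mm above the bench. Origin at the underside, +z up.
- stand_mouth (a point): Centre of the hole at the stand's rim, 65 mm above the bench.
- chamber: Fixed white chamber, 130 (x) x 190 (y) x 80 mm high, aluminium top. Origin under its centre; -x side roughly towards the robot, hinges along the +x edge, a brass valve with steel wheel sticks out 44 mm from its +y side. On the flat top (z = 80 mm) a dark rubber seam 8 mm wide runs round three sides in a U; in the middle a bar handle 20 mm high.
- seam_start (a point): Start of the seam, on its centre line, on the valve's side near the hinges: (35, 70, 80) mm in the chamber's frame.
- seam_corner1 (a point): First corner of the seam: (-40, 70, 80) mm in the chamber's frame.
- seam_corner2 (a point): Second corner of the seam: (-40, -70, 80) mm in the chamber's frame.
- seam_end (a point): End of the seam near the hinges on the side away from the valve: (35, -70, 80) mm in the chamber's frame. The seam is straight between these four points.
- jar: Amber jar, 54 mm across, 75 mm high, standing; origin under its centre. Leave alone.
- beaker: Glass beaker, 66 mm across, 80 mm high; origin under its centre. Leave alone.
- dish: Low clear dish, 84 mm across, 16 mm high; origin under its centre. Leave alone.
- spatula: Spatula, 180 mm long, lying near the robot; origin at its underside. Leave alone.
- bottle_a: Amber bottle, 64 mm across, 165 mm high; origin under its centre. Leave alone.
- bottle_b: Black bottle, 64 mm across, 155 mm high; origin under its centre. Leave alone.
- bottle_c: Brown-red bottle, 60 mm across, 145 mm high; origin under its centre. Leave alone.
Not all that is in view belongs to the job. Leave any green or purple look-alike of the wand alone.

How it is judged:
On the way, in this order (a step that is already met when the one before it is completed fails the run):
1. the wand stands nose-down in the stand, upright, its disc resting on the rim, and has been let go (horizontal distance between wand_tip and stand_mouth below 0.014 m and z of wand_tip in the frame of stand between 0.01 and 0.019 m and angle between wand's own z axis and vertical below 0.07 rad and contact force between the fingers and wand below 0.1 N and linear speed of wand below 0.02 m/s), for 0.2 s.
2. wand upright, held from straight above within 35 mm of wand_top, nose within 8 mm sideways and 12 mm above, at the start of the seam, beside the valve (x of wand_tip in the frame of chamber between 0.027 and 0.043 m and y of wand_tip in the frame of chamber between 0.062 and 0.078 m and z of wand_tip in the frame of chamber between 0.076 and 0.092 m and angle between wand's own z axis and vertical below 0.25 rad and distance between the grasp point and wand_top below 0.035 m and (angle between the grasp point's own z axis and vertical above 2.75 rad or angle between the grasp point's own z axis and vertical below 0.39 rad)), for 0.05 s.
3. wand upright, held from straight above within 35 mm of wand_top, nose within 8 mm sideways and 12 mm above, at seam point x = -2, y = 70 mm in the chamber frame (x of wand_tip in the frame of chamber between -0.0105 and 0.0055 m and y of wand_tip in the frame of chamber between 0.062 and 0.078 m and z of wand_tip in the frame of chamber between 0.076 and 0.092 m and angle between wand's own z axis and vertical below 0.25 rad and distance between the grasp point and wand_top below 0.035 m and (angle between the grasp point's own z axis and vertical above 2.75 rad or angle between the grasp point's own z axis and vertical below 0.39 rad)), for 0.05 s.
4. wand upright, held from straight above within 35 mm of wand_top, nose within 8 mm sideways and 12 mm above, at the first corner (x of wand_tip in the frame of chamber between -0.048 and -0.032 m and y of wand_tip in the frame of chamber between 0.062 and 0.078 m and z of wand_tip in the frame of chamber between 0.076 and 0.092 m and angle between wand's own z axis and vertical below 0.25 rad and distance between the grasp point and wand_top below 0.035 m and (angle between the grasp point's own z axis and vertical above 2.75 rad or angle between the grasp point's own z axis and vertical below 0.39 rad)), for 0.05 s.
5. wand upright, held from straight above within 35 mm of wand_top, nose within 8 mm sideways and 12 mm above, at seam point x = -40, y = 35 mm in the chamber frame (x of wand_tip in the frame of chamber between -0.048 and -0.032 m and y of wand_tip in the frame of chamber between 0.027 and 0.043 m and z of wand_tip in the frame of chamber between 0.076 and 0.092 m and angle between wand's own z axis and vertical below 0.25 rad and distance between the grasp point and wand_top below 0.035 m and (angle between the grasp point's own z axis and vertical above 2.75 rad or angle between the grasp point's own z axis and vertical below 0.39 rad)), for 0.05 s.
6. wand upright, held from straight above within 35 mm of wand_top, nose within 8 mm sideways and 12 mm above, at seam point x = -40, y = 0 mm in the chamber frame (x of wand_tip in the frame of chamber between -0.048 and -0.032 m and y of wand_tip in the frame of chamber between -0.008 and 0.008 m and z of wand_tip in the frame of chamber between 0.076 and 0.092 m and angle between wand's own z axis and vertical below 0.25 rad and distance between the grasp point and wand_top below 0.035 m and (angle between the grasp point's own z axis and vertical above 2.75 rad or angle between the grasp point's own z axis and vertical below 0.39 rad)), for 0.05 s.
7. wand upright, held from straight above within 35 mm of wand_top, nose within 8 mm sideways and 12 mm above, at seam point x = -40, y = -35 mm in the chamber frame (x of wand_tip in the frame of chamber between -0.048 and -0.032 m and y of wand_tip in the frame of chamber between -0.043 and -0.027 m and z of wand_tip in the frame of chamber between 0.076 and 0.092 m and angle between wand's own z axis and vertical below 0.25 rad and distance between the grasp point and wand_top below 0.035 m and (angle between the grasp point's own z axis and vertical above 2.75 rad or angle between the grasp point's own z axis and vertical below 0.39 rad)), for 0.05 s.
8. wand upright, held from straight above within 35 mm of wand_top, nose within 8 mm sideways and 12 mm above, at the second corner (x of wand_tip in the frame of chamber between -0.048 and -0.032 m and y of wand_tip in the frame of chamber between -0.078 and -0.062 m and z of wand_tip in the frame of chamber between 0.076 and 0.092 m and angle between wand's own z axis and vertical below 0.25 rad and distance between the grasp point and wand_top below 0.035 m and (angle between the grasp point's own z axis and vertical above 2.75 rad or angle between the grasp point's own z axis and vertical below 0.39 rad)), for 0.05 s.
9. wand upright, held from straight above within 35 mm of wand_top, nose within 8 mm sideways and 12 mm above, at seam point x = -2, y = -70 mm in the chamber frame (x of wand_tip in the frame of chamber between -0.0105 and 0.0055 m and y of wand_tip in the frame of chamber between -0.078 and -0.062 m and z of wand_tip in the frame of chamber between 0.076 and 0.092 m and angle between wand's own z axis and vertical below 0.25 rad and distance between the grasp point and wand_top below 0.035 m and (angle between the grasp point's own z axis and vertical above 2.75 rad or angle between the grasp point's own z axis and vertical below 0.39 rad)), for 0.05 s.
10. wand upright, held from straight above within 35 mm of wand_top, nose within 8 mm sideways and 12 mm above, at the far end of the seam (x of wand_tip in the frame of chamber between 0.027 and 0.043 m and y of wand_tip in the frame of chamber between -0.078 and -0.062 m and z of wand_tip in the frame of chamber between 0.076 and 0.092 m and angle between wand's own z axis and vertical below 0.25 rad and distance between the grasp point and wand_top below 0.035 m and (angle between the grasp point's own z axis and vertical above 2.75 rad or angle between the grasp point's own z axis and vertical below 0.39 rad)), for 0.05 s.
At the end, for the whole second after the job is handed in: The wand stands released and at rest in the stand: tip within 14 mm of the hole's axis and 10 to 19 mm above the bench (disc on the rim), within 0.07 rad of upright (all of step 1); the robot touches nothing.
It fails at once if the nose moves faster than 10 cm/s while within 12 mm above the chamber's top (x of wand_tip in the frame of chamber between -0.055 and 0.055 m and y of wand_tip in the frame of chamber between -0.085 and 0.085 m and z of wand_tip in the frame of chamber between 0.07 and 0.092 m and linear speed of wand above 0.1 m/s).
It fails at once if the nose strays more than 15 mm inwards from the seam over the lid while less than 12 mm above it (x of wand_tip in the frame of chamber between -0.025 and 0.05 m and y of wand_tip in the frame of chamber between -0.055 and 0.055 m and z of wand_tip in the frame of chamber between 0.07 and 0.092 m).
It fails at once if the wand presses on the chamber with more than 10 N (contact force between wand and chamber above 10 N).
It fails at once if another thing on the bench is pushed more than 20 mm or tipped (distance of any of jar, beaker, dish, spatula, bottle_a, bottle_b, bottle_c from where it was at the start of the episode above 0.02 m or angle between any of jar, beaker, dish, spatula, bottle_a, bottle_b, bottle_c's own z axis and vertical above 0.35 rad).
It also fails if it takes over 72 s, if anything falls off the work surface, if the arm or the gripper's body presses on something with over 40 N, if the wrist force passes 120 N, or if a joint passes its speed limit or range.

## Working session

There is one attempt and no reset: what is moved stays moved. The work goes in short steps, Python scripts to look and compute and a tool call to move; the robot and the scene stay as the last step left them, time stands still between calls to the robot, and variables do not carry over. Pictures are saved under pics/ and viewed, at most 10 in all, crops included, and the job is handed in when it is done.

Besides the shell and the picture viewer there is one more tool, called after "Request:" as name(argument=value, ...), one argument or row to a line, values as JSON. send_rows: Moves the arm, as the interface text tells. Scaled input: -1 to 1 covers 0.2 m each way for a shift and 60 degrees each way for a turn. Its arguments: {"type":"object","properties":{"plan":{"type":"array"},"force":{"type":"number"}},"required":["plan"]}

```bash
ls; mkdir -p pics; cat > h.py <<'E'
import numpy as np, cv2
from plant import telemetry, viewer, order
def grab(n):
    s=telemetry.read_state(); im,d=viewer.read_camera(n); np.savez('last_'+n,im=im,d=d,p=s['tool_pos'],o=s['orientation']); return np.ascontiguousarray(im),d,s
def world(n,u,v,d):
    c=viewer.calibration(n);K=np.array(c['camera_matrix']);E=np.array(c['extrinsics'])
    u,v,d=map(np.asarray,(u,v,d))
    P=np.stack([(u-K[0,2])/K[0,0]*d,-(v-K[1,2])/K[1,1]*d,-d,np.ones_like(d)],-1)
    return (P@E.T)[...,:3]
def plane(n,u,v,z):
    a=world(n,u,v,1.0*np.ones_like(np.asarray(u,float)));c=np.array(viewer.calibration(n)['extrinsics'])[:3,3]
    r=a-c; return c+r*((z-c[2])/r[...,2])[...,None]
E
python3 - <<'E'
from h import *
for n in ('scene','side'):
    im,d,s=grab(n); cv2.imwrite(f'pics/{n}0.png',im); c=viewer.calibration(n); print(n,{k:np.round(v,3).tolist() if not isinstance(v,str) else v for k,v in c.items()})
print(s)
E
```

```text
pics
scene {'camera_matrix': [[416.67, 0.0, 279.153], [0.0, 416.67, 209.904], [0.0, 0.0, 1.0]], 'extrinsics': [[0.685, -0.594, 0.421, 0.969], [0.728, 0.564, -0.39, -0.314], [-0.006, 0.574, 0.819, 0.959], [0.0, 0.0, 0.0, 1.0]]}
side {'camera_matrix': [[515.381, 0.0, 278.041], [0.0, 515.381, 206.612], [0.0, 0.0, 1.0]], 'extrinsics': [[0.999, 0.022, -0.034, 0.485], [-0.039, 0.774, -0.632, -0.745], [0.013, 0.633, 0.774, 1.146], [0.0, 0.0, 0.0, 1.0]]}
{'t': 0.05, 'q': array([ 1.16761866e+00,  1.31142905e-01,  1.48927751e+00, -3.50007539e-05,
        1.52297576e+00, -8.53869156e-02]), 'dq': array([-0.00253852, -0.00045661, -0.00222056, -0.00117112,  0.00079287,
       -0.0010527 ]), 'joint_torque': array([ 1.55856327e-03, -5.61782777e+01, -4.93490195e+01,  7.70816859e-02,
        3.02061508e-02, -5.48270293e-05]), 'tool_pos': array([0.18725533, 0.56947181, 0.23459929]), 'orientation': array([-4.97020158e-01, -3.10161898e+00,  2.76178365e-03]), 'force': array([ 0.1145396 ,  0.15605337, -0.43955682]), 'wrist_torque': array([-0.03574497,  0.01596534,  0.04238342]), 'gripper_force': 0.0, 'opening': 0.09303847657299771}
```

View pics/scene0.png

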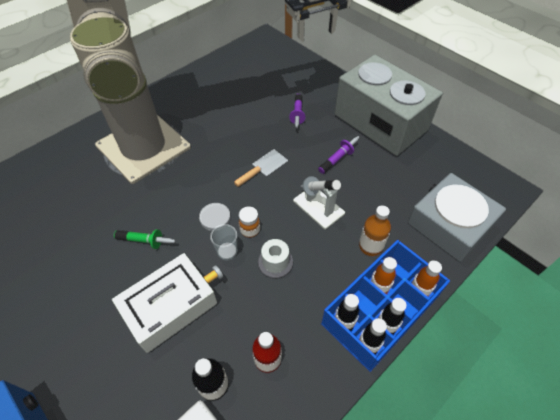

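View pics/side0.png

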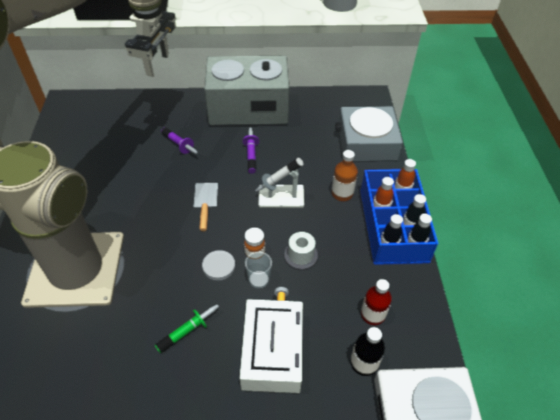

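The scene picture shows the cradle with the white wand at about (322,198), the stand at (275,257), the chamber at (165,300) and its valve at (212,277). In the side picture they are at (281,182), (301,250), (273,345) and (282,294). There are four wand candidates in the side picture: green (188,328), purple (180,142), purple (252,150), and white with a black sleeve in the cradle (280,178). Only the last matches the description, because it is white and lies in the sloping cradle. I'll measure it and confirm in an enlarged crop.

```bash
python3 - <<'E'
from h import *
for n,boxes in (('side',dict(wand=(250,150,310,212),stand=(280,228,322,270),chamber=(236,280,308,395))),('scene',dict(wand=(290,170,348,230),stand=(255,235,297,280),chamber=(105,250,225,350)))):
    z=np.load(f'last_{n}.npz');im,d=z['im'],z['d']
    v,u=np.mgrid[:420,:560]; W=world(n,u.astype(float),v.astype(float),d.astype(float)); 
    for k,(a,b,c,e) in boxes.items():
        P=W[b:e,a:c].reshape(-1,3); P=P[d[b:e,a:c].ravel()>0]
        if k=='stand':
            m=abs(P[:,2]-.065)<.006; Q=P[m]; (x,y),r=cv2.minEnclosingCircle((Q[:,:2]*1000).astype(np.float32)); print(n,k,m.sum(),np.median(Q[:,2]),Q[:,:2].mean(0),(x,y),r)
        if k=='chamber':
            m=abs(P[:,2]-.08)<.008; Q=P[m]; print(n,k,m.sum(),np.median(Q[:,2]),cv2.minAreaRect((Q[:,:2]*1000).astype(np.float32)))
        if k=='wand':
            m=P[:,2]>.012; Q=P[m]
            print(n,k,np.round(Q.min(0),3),np.round(Q.max(0),3))
            b0=P[abs(P[:,2]-.014)<.004]; print('  base',len(b0),cv2.minAreaRect((b0[:,:2]*1000).astype(np.float32)))
            h=P[(P[:,2]>.1)]; print('  top pts',len(h)); 
            c0=h.mean(0); U,S,V=np.linalg.svd(h-c0); print('  axis',c0,V[0],S)
    bench=W[300:330,330:350] if n=='side' else W[180:200,60:80]
    print('bench z',np.median(bench[...,2]))
im=np.load('last_side.npz')['im'];im2=np.load('last_scene.npz')['im']
A=cv2.resize(im[145:215,240:320],(400,350),interpolation=cv2.INTER_CUBIC);B=cv2.resize(im2[165:235,285:365],(400,350),interpolation=cv2.INTER_CUBIC)
cv2.imwrite('pics/crop.png',np.hstack([A,B]))
E
```

```text
side wand [0.456 0.182 0.012] [0.611 0.4   0.159]
  base 676 ((531.2108764648438, 260.0872802734375), (148.4156951904297, 160.21588134765625), 86.33553314208984)
  top pts 285
  axis [0.56905893 0.22062498 0.12796725] [-0.75781011 -0.00467695 -0.6524584 ] [0.37608956 0.16383985 0.09934015]
side stand 370 0.06412480047824576 [0.58962721 0.01904781] (591.0281982421875, 20.615488052368164) 34.96372604370117
side chamber 4622 0.07919666769926414 ((505.4325256347656, -247.214111328125), (192.758544921875, 130.20750427246094), 85.38452911376953)
bench z -0.0007311947631996052
scene wand [0.465 0.185 0.012] [0.611 0.337 0.159]
  base 805 ((537.846435546875, 262.2384033203125), (150.01145935058594, 150.69981384277344), 87.88634490966797)
  top pts 293
  axis [0.57536812 0.22195199 0.12901369] [0.71322912 0.05829376 0.69850273] [0.3811044  0.2079297  0.11354952]
scene stand 441 0.06515392249113927 [0.59140708 0.02050584] (589.8228759765625, 21.732133865356445) 34.54290008544922
scene chamber 4454 0.0806012770575878 ((506.28424072265625, -246.16964721679688), (190.06048583984375, 132.49050903320312), 85.34798431396484)
bench z 0.0006809061912431691
```

View pics/crop.png

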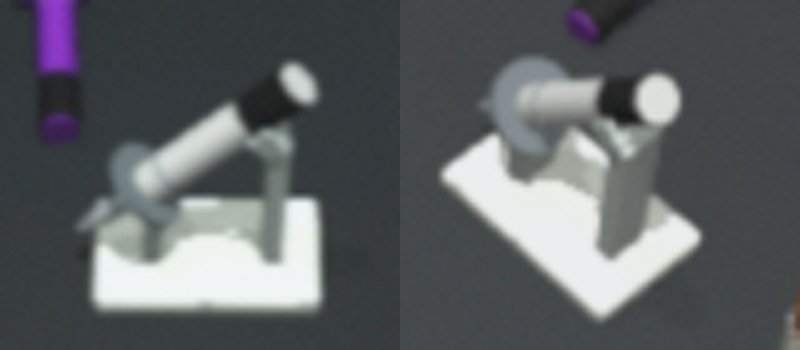

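The left crop confirms it: a white handle, grey disc (145,185), steel nose (90,220) and black sleeve (270,95) in the cradle. Next I'll refine the cradle pose and check the seam.

```bash
python3 - <<'E'
from h import *
np.set_printoptions(precision=4,suppress=True)
for n,wb,cb in (('side',(250,150,310,212),(236,292,308,395)),('scene',(290,170,348,230),(105,250,225,350))):
    z=np.load(f'last_{n}.npz');im,d=z['im'].astype(int),z['d']
    v,u=np.mgrid[:420,:560]; W=world(n,u.astype(float),v.astype(float),d.astype(float))
    a,b,c,e=wb; I=im[b:e,a:c]; P=W[b:e,a:c]; br=I.min(2)
    m=(br>165)&(abs(P[...,2]-.014)<.006); print(n,'base',m.sum(),cv2.minAreaRect((P[m][:,:2]*1000).astype(np.float32)))
    m=(P[...,2]>.075)&(P[...,2]<.2); Q=P[m]
    # cylinder surface fit: r=12, axis
    from scipy.optimize import least_squares
    for y0 in (.222,):
        def f(p):
            dr=np.array([np.cos(p[2])*np.cos(p[3]),np.sin(p[2])*np.cos(p[3]),np.sin(p[3])]); c0=np.array([.53,p[0],p[1]])
            w=Q-c0; return np.linalg.norm(np.cross(w,dr),axis=1)-.012
        r=least_squares(f,[y0,.097,0,.785],loss='soft_l1',f_scale=.0015); print('cyl y,z at x=.53',r.x[:2],'yaw,pitch',np.degrees(r.x[2:]),np.median(abs(r.fun)))
        p=r.x; dr=np.array([np.cos(p[2])*np.cos(p[3]),np.sin(p[2])*np.cos(p[3]),np.sin(p[3])]); c0=np.array([.53,p[0],p[1]])
        ok=abs(r.fun)<.003; s=(Q-c0)@dr; tail=np.percentile(s[ok],99.5); print('  n',ok.sum(),'tail',c0+dr*tail,'mid',c0+dr*(tail-.075))
    a,b,c,e=cb; I=im[b:e,a:c]; P=W[b:e,a:c]
    m=(I.max(2)<75)&(abs(P[...,2]-.08)<.01); nn,L,st,ce=cv2.connectedComponentsWithStats(m.astype(np.uint8)); 
    for i in range(1,nn):
        if st[i,4]>30: print('  dark',st[i],cv2.minAreaRect((P[L==i][:,:2]*1000).astype(np.float32)))
E
```

```text
side base 660 ((545.1995849609375, 227.27078247070312), (84.7050552368164, 127.92863464355469), 86.33553314208984)
cyl y,z at x=.53 [0.2291 0.0874] yaw,pitch [-4.3328 41.1716] 0.002585890585130435
  n 261 tail [0.597  0.224  0.1462] mid [0.5407 0.2283 0.0969]
  dark [16 54 37 24 78] ((486.7312927246094, -309.56646728515625), (41.290470123291016, 91.115234375), 54.166847229003906)
scene base 719 ((546.505126953125, 227.0600128173828), (81.04579162597656, 129.630615234375), 86.6414794921875)
cyl y,z at x=.53 [0.2295 0.0895] yaw,pitch [-4.857  36.2955] 0.0038494583504532784
  n 199 tail [0.6024 0.2234 0.1429] mid [0.5422 0.2285 0.0985]
  dark [72 15 21 24 41] ((508.458251953125, -177.4217071533203), (74.77530670166016, 8.93759822845459), 1.2232999801635742)
  dark [21 42 17 35 66] ((493.6096496582031, -314.4132080078125), (28.267356872558594, 83.602294921875), 64.32704162597656)
```

Request:
send_rows(
  plan=[
    [[-1,0.915,-0.86,0,0.12],[-1,0.915,-0.86,0,0.12],[-1,0.915,-0.86,0,0.12],[-1,0.915,-0.86,0,0.12],[-1,0.915,-0.86,0,0.12],[-1,0.915,-0.86,0,0.12],[-1,0.915,-0.86,0,0.12]],
  ],
  force=8,
)

```text
t: 0.68
tool_pos: [0.3747, 0.3932, 0.2352]
orientation: [0.309, 3.125, -0.004]
force: [-0.1, -0.8, 0.2]
opening: 0.0931
gripper_force: 0.0
```

Request:
send_rows(
  plan=[
    [[-1,0.915,-0.86,-0.1,0.125],[-1,0.915,-0.86,-0.1,0.125],[-1,0.915,-0.86,-0.1,0.125],[-1,0.915,-0.86,-0.1,0.125],[-1,0.915,-0.86,-0.1,0.125],[-1,0.915,-0.86,-0.1,0.125],[-1,0.915,-0.86,-0.1,0.125],[-1,0.915,-0.86,-0.1,0.125]],
  ],
)

```text
t: 1.35
tool_pos: [0.5545, 0.2239, 0.2144]
orientation: [-0.102, -3.138, 0.001]
force: [-1.2, 0.1, -0.2]
opening: 0.093
gripper_force: 0.0
```

```bash
python3 - <<'E'
from h import *
im,d,s=grab('wrist'); cv2.imwrite('pics/w1.png',im); print(s['t'],s['tool_pos'],s['orientation'],s['q']); print(viewer.calibration('wrist'))
E
```

```text
1.35 [0.55447147 0.22387429 0.21442752] [-1.02224238e-01 -3.13828295e+00  1.20770481e-03] [ 2.98132789e-01  1.36841894e-01  1.51988033e+00 -1.94117873e-04
  1.48667610e+00 -1.20752348e+00]
{'camera_matrix': array([[325.1922621 ,   0.        , 281.66197789],
       [  0.        , 325.1922621 , 212.23430155],
       [  0.        ,   0.        ,   1.        ]]), 'hand_eye': array([[-1.65453841e-03,  9.62113336e-01,  2.72644809e-01,
         7.48030280e-02],
       [ 9.99998552e-01,  1.70071001e-03,  6.69744271e-05,
        -1.47537877e-04],
       [-3.99252767e-04,  2.72644525e-01, -9.62114756e-01,
        -1.49033323e-01],
       [ 0.00000000e+00,  0.00000000e+00,  0.00000000e+00,
         1.00000000e+00]])}
```

View pics/w1.png

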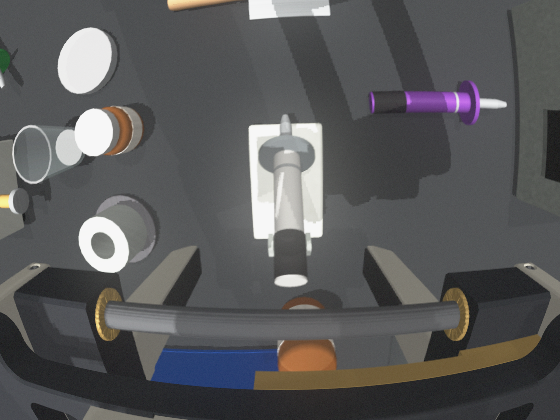

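The wrist view shows the wand centred between the fingers, with its nose at (286,118), tail at (290,280) and the cradle base at (285,180). The view is aligned, so I'll descend and grip.

Request:
send_rows(
  plan=[
    [[-1,0,0,-0.2,0],[-1,0,0,-0.4,0],[-1,0,0,-0.53,0],[-1,0,0,-0.53,0],[-1,0,0,-0.53,0],[1,0,0,-0.53,0],[1,0,0,-0.53,0],[1,0,0,-0.53,0],[1,0,0,-0.53,0],[1,0,0,-0.53,0],[1,0,0,-0.53,0],[1,0,0,-0.53,0],[1,0,0,-0.53,0],[1,0,0,-0.53,0]],
  ],
  force=8,
)

```text
t: 2.57
tool_pos: [0.5534, 0.2259, 0.1095]
orientation: [-0.096, -3.14, 0.0]
force: [0.4, 0.9, 0.4]
opening: 0.0377
gripper_force: 0.0
```

Request:
send_rows(
  plan=[
    [[1,0,0,0,0],[1,0,0,0,0],[1,0,0,0,0],[1,0,0,0,0],[1,0,0,0,0],[1,0,0,0,0]],
  ],
)

```text
t: 3.07
tool_pos: [0.5531, 0.227, 0.1095]
orientation: [-0.095, -3.14, -0.002]
force: [-1.6, 5.4, -0.2]
opening: 0.0238
gripper_force: 8.0
```

Request:
send_rows(
  plan=[
    [[1,0,0,0.1,0],[1,0,0,0.2,0],[1,0,0,0.3,0],[1,0,0,0.4,0],[1,0,0,0.5,0],[1,0,0,0.5,0],[1,0,0,0.5,0]],
  ],
)

```text
t: 3.65
tool_pos: [0.5542, 0.2261, 0.2104]
orientation: [0.096, 3.138, 0.001]
force: [0.2, -0.2, -1.7]
opening: 0.0236
gripper_force: 8.0
```

```bash
python3 - <<'E'
from h import *
im,d,s=grab('side'); print(s['t'],s['tool_pos'],s['opening'],s['gripper_force'],s['force'])
im2,_,_=grab('scene')
cv2.imwrite('pics/lift.png',np.hstack([cv2.resize(im[90:230,220:380],(400,350)),cv2.resize(im2[80:220,270:430],(400,350))]))
E
```

```text
3.65 [0.55420769 0.22609887 0.21039602] 0.023639901406465245 7.999178320169449 [ 0.19989907 -0.17652447 -1.73231104]
```

View pics/lift.png

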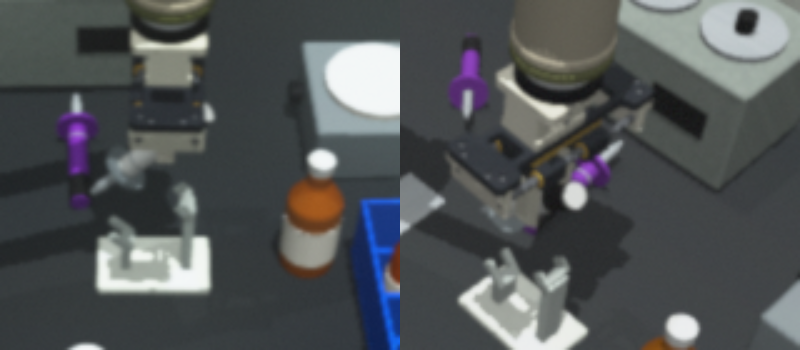

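The wand is held: its nose shows at left-crop (98,188) and its tail at (208,110), and the cradle is empty. I'll work out the tilt.

```bash
python3 - <<'E'
from h import *
np.set_printoptions(precision=4,suppress=True)
def proj(n,P):
    c=viewer.calibration(n);K=np.array(c['camera_matrix']);E=np.linalg.inv(np.array(c['extrinsics']));p=E[:3,:3]@P+E[:3,3]
    return np.round([K[0,2]-K[0,0]*p[0]/p[2],K[1,2]+K[1,1]*p[1]/p[2]],1)
g=np.array([.554,.2265,.2045])
for t in (35,40,45,50):
    a=np.radians(t);dr=np.array([np.cos(a)*.998,-.061*np.cos(a),np.sin(a)])
    for s in (.100,.105): print(t,s,'nose',proj('side',g-dr*s),'disc',proj('side',g-dr*(s-.0525)),'tail',proj('side',g+dr*(.17-s)),'scene tail',proj('scene',g+dr*(.17-s)))
z=np.load('last_side.npz');im,d=z['im'],z['d'];v,u=np.mgrid[:420,:560];W=world('side',u*1.,v*1.,d.astype(float))
m=(abs(W[...,1]-.23)<.03)&(W[...,2]>.1)&(W[...,0]>.44)&(W[...,0]<.66)&(W[...,2]<.28)
ys,xs=np.nonzero(m)
for x in range(255,310,3):
    k=m[:,x]
    if k.any(): print(x,np.nonzero(k)[0][[0,-1]],W[k,x][[0,-1]].round(3).tolist())
print('bottle_a')
E
```

```text
35 0.1 nose [254.8 161.4] disc [270.7 153.8] tail [308.5 135.9] scene tail [345.3 163.6]
35 0.105 nose [253.3 162.1] disc [269.2 154.6] tail [306.8 136.7] scene tail [343.9 163.4]
40 0.1 nose [256.8 163.2] disc [271.7 154.7] tail [307.1 134.5] scene tail [344.4 161.3]
40 0.105 nose [255.4 164. ] disc [270.2 155.6] tail [305.6 135.4] scene tail [343.  161.2]
45 0.1 nose [259.  164.9] disc [272.7 155.6] tail [305.6 133.1] scene tail [343.4 158.9]
45 0.105 nose [257.7 165.8] disc [271.4 156.5] tail [304.2 134.1] scene tail [342.1 159. ]
50 0.1 nose [261.4 166.5] disc [273.9 156.3] tail [303.9 131.9] scene tail [342.2 156.5]
50 0.105 nose [260.2 167.4] disc [272.7 157.3] tail [302.6 133. ] scene tail [341.  156.8]
258 [164 167] [[0.481, 0.228, 0.14], [0.481, 0.229, 0.128]]
261 [161 166] [[0.489, 0.23, 0.149], [0.489, 0.223, 0.138]]
264 [150 164] [[0.498, 0.236, 0.185], [0.497, 0.225, 0.143]]
267 [149 162] [[0.506, 0.245, 0.18], [0.505, 0.204, 0.172]]
270 [150 164] [[0.514, 0.253, 0.167], [0.513, 0.208, 0.16]]
273 [150 165] [[0.521, 0.229, 0.191], [0.521, 0.209, 0.155]]
276 [150 164] [[0.529, 0.22, 0.199], [0.529, 0.215, 0.153]]
279 [150 156] [[0.536, 0.217, 0.203], [0.537, 0.218, 0.179]]
282 [150 154] [[0.544, 0.214, 0.205], [0.544, 0.216, 0.189]]
285 [153 153] [[0.551, 0.2, 0.208], [0.551, 0.2, 0.208]]
288 [152 152] [[0.559, 0.203, 0.209], [0.559, 0.203, 0.209]]
291 [164 174] [[0.571, 0.242, 0.124], [0.57, 0.209, 0.119]]
294 [163 176] [[0.58, 0.247, 0.122], [0.579, 0.218, 0.101]]
297 [168 176] [[0.588, 0.238, 0.111], [0.587, 0.216, 0.103]]
303 [132 139] [[0.598, 0.235, 0.248], [0.597, 0.214, 0.243]]
bottle_a
```

Request:
send_rows(
  plan=[
    [[1,0.4,-0.95,0,0],[1,0.4,-0.95,0,0],[1,0.4,-0.95,0,0],[1,0.4,-0.95,0,0],[1,0.4,-0.95,0,0],[1,0.4,-0.95,0,0],[1,0.4,-0.95,0,0],[1,0.4,-0.95,0,0]],
  ],
)

```text
t: 4.42
tool_pos: [0.6325, 0.0361, 0.2075]
orientation: [-0.098, -3.137, -0.001]
force: [0.1, 0.6, -1.2]
opening: 0.0234
gripper_force: 8.0
```

Request:
send_rows(
  plan=[
    [[1,0.11,-0.095,-0.1,0],[1,0.11,-0.095,-0.15,0],[1,0.11,-0.095,-0.15,0],[1,0.11,-0.095,-0.15,0]],
  ],
)

```text
t: 4.75
tool_pos: [0.654, 0.0186, 0.1779]
orientation: [-0.094, -3.137, -0.001]
force: [-0.4, 0.0, -1.7]
opening: 0.0242
gripper_force: 8.0
```

```bash
python3 - <<'E'
from h import *
im,d,s=grab('side'); print(s['t'],s['tool_pos'],s['orientation'],s['force'])
im2,_,_=grab('scene')
cv2.imwrite('pics/pre.png',np.hstack([cv2.resize(im[150:290,240:400],(400,350)),cv2.resize(im2[160:300,220:380],(400,350))]))
E
```

```text
4.75 [0.6539589  0.01857171 0.17789796] [-9.39276737e-02 -3.13652294e+00 -8.07230940e-04] [-0.37439005  0.04198627 -1.65958224]
```

View pics/pre.png

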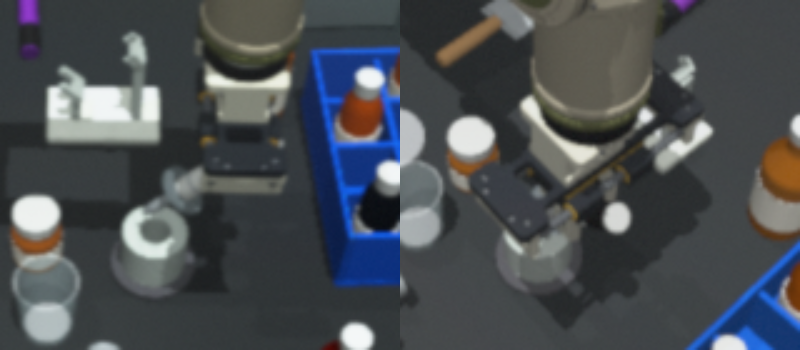

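The tip is at about (150,207) in the left crop, above the hole at (155,235). I'll check its position with depth.

```bash
python3 - <<'E'
from h import *
np.set_printoptions(precision=4,suppress=True)
z=np.load('last_side.npz');d=z['d'];v,u=np.mgrid[:420,:560];W=world('side',u*1.,v*1.,d.astype(float))
m=(abs(W[...,1]-.022)<.03)&(W[...,2]>.075)&(W[...,0]>.56)&(W[...,0]<.625)
for x in range(290,322,2):
    k=m[:,x]
    if k.any(): r=np.nonzero(k)[0]; print(x,r[[0,-1]],W[k,x].mean(0))
m=abs(W[228:270,280:322,2]-.065)<.005; print(W[228:270,280:322][m].mean(0))
E
```

```text
298 [233 235] [0.5778 0.0208 0.0993]
300 [231 235] [0.5826 0.0203 0.1041]
302 [230 234] [0.5871 0.0176 0.1118]
304 [228 233] [0.5919 0.0188 0.1163]
306 [218 232] [0.5958 0.0192 0.138 ]
308 [217 231] [0.6002 0.0173 0.1445]
310 [216 232] [0.6051 0.0172 0.1446]
312 [217 234] [0.61   0.0152 0.1411]
314 [218 235] [0.6147 0.0121 0.1408]
316 [218 235] [0.6193 0.0103 0.1429]
318 [217 234] [0.6239 0.0117 0.1484]
320 [158 198] [0.6194 0.0265 0.2903]
[0.5898 0.0171 0.0639]
```

Request:
send_rows(
  plan=[
    [[1,0,0.01,-0.08,0],[1,0,0.01,-0.14,0],[1,0,0.01,-0.19,0],[1,0,0.01,-0.23,0],[1,0,0.01,-0.23,0]],
  ],
)

```text
t: 5.27
tool_pos: [0.6539, 0.0192, 0.1311]
orientation: [-0.096, -3.136, -0.0]
force: [-0.5, -0.8, -1.8]
opening: 0.0235
gripper_force: 8.0
```

Request:
send_rows(
  plan=[
    [[1,-0.02,0,-0.01,0],[1,-0.04,0,-0.01,0],[1,-0.06,0,-0.005,0],[1,-0.08,0,0,0],[1,-0.1,0,0,0],[1,-0.12,0,0,0]],
  ],
)

```text
t: 5.77
tool_pos: [0.6315, 0.0189, 0.1345]
orientation: [0.096, 3.139, 0.0]
force: [1.3, 1.1, -0.1]
opening: 0.0238
gripper_force: 8.0
```

Request:
send_rows(
  plan=[
    [[1,-0.02,0,0,0],[1,-0.04,0,0,0],[1,-0.06,0,0,0],[1,-0.08,0,0,0],[1,-0.08,0,0,0]],
  ],
)

```text
t: 6.18
tool_pos: [0.6146, 0.019, 0.1334]
orientation: [-0.096, -3.139, 0.0]
force: [0.0, 1.3, -0.9]
opening: 0.024
gripper_force: 8.0
```

```bash
python3 - <<'E'
from h import *
im,d,s=grab('side'); print(s['t'],s['tool_pos'],s['orientation'],s['force'])
im2,_,_=grab('scene')
cv2.imwrite('pics/tilt.png',np.hstack([cv2.resize(im[170:290,250:390],(400,350)),cv2.resize(im2[180:300,220:360],(400,350))]))
E
```

```text
6.1833 [0.61459086 0.01898373 0.13342498] [-9.60029419e-02 -3.13928627e+00  1.16663488e-04] [ 0.04552637  1.27024018 -0.89648559]
```

View pics/tilt.png

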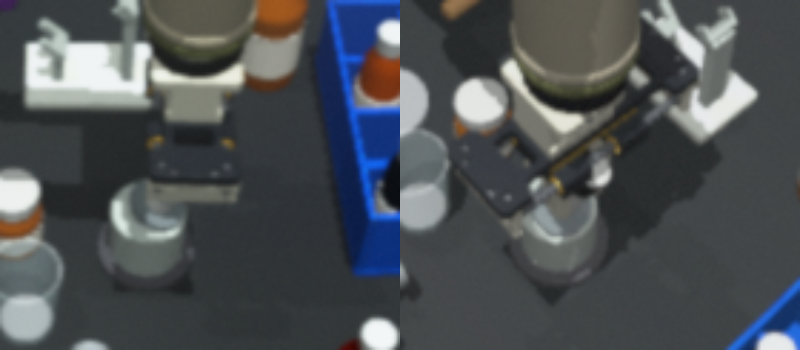

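The nose is in the hole and the wand is about 20° off upright. I'll continue to about 8° and release.

Request:
send_rows(
  plan=[
    [[1,-0.02,0,0,0],[1,-0.04,0,0,0],[1,-0.06,0,0,0],[1,-0.08,0,-0.01,0],[1,-0.1,0.005,-0.02,0],[1,-0.11,0.01,-0.03,0],[1,-0.11,0.01,-0.03,0]],
  ],
)

```text
t: 6.87
tool_pos: [0.5934, 0.0208, 0.1287]
orientation: [0.096, 3.139, -0.001]
force: [-1.7, -1.0, 5.9]
opening: 0.0239
gripper_force: 8.0
```

Request:
send_rows(
  plan=[
    [[-1,0,0,0,0],[-1,0,0,0,0],[-1,0,0,0,0],[-1,0,0,0,0],[-1,0,0,0,0],[-1,0,0,0,0],[-1,0,0,0,0],[-1,0,0,0,0],[-1,0,0,0,0]],
  ],
)

```text
t: 7.62
tool_pos: [0.5934, 0.021, 0.1276]
orientation: [-0.096, -3.14, -0.0]
force: [-0.5, -0.6, -0.7]
opening: 0.0793
gripper_force: 0.0
```

Request:
send_rows(
  plan=[
    [[-1,0,0,0.2,0],[-1,0,0,0.4,0],[-1,0,0,0.6,0],[-1,0,0,0.6,0],[-1,0,0,0.6,0]],
  ],
)

```text
t: 8.03
tool_pos: [0.5956, 0.0209, 0.2518]
orientation: [0.096, 3.133, -0.0]
force: [0.0, 0.3, -1.2]
opening: 0.0929
gripper_force: 0.0
```

```bash
python3 - <<'E'
from h import *
np.set_printoptions(precision=4,suppress=True)
im,d,s=grab('side'); print(s['t'],s['tool_pos'],s['orientation'],s['force'])
im2,_,_=grab('scene'); im3,_,_=grab('wrist')
cv2.imwrite('pics/rel.png',np.hstack([cv2.resize(im[150:290,220:360],(400,400)),cv2.resize(im2[160:300,210:350],(400,400))]))
for n in ('side','scene'):
    d=np.load(f'last_{n}.npz')['d'];v,u=np.mgrid[:420,:560];W=world(n,u*1.,v*1.,d.astype(float))
    m=(np.hypot(W[...,0]-.59,W[...,1]-.021)<.04)&(W[...,2]>.17)&(W[...,2]<.2)
    if m.any(): P=W[m];print(n,m.sum(),P.mean(0),P.min(0),P.max(0))
E
```

```text
8.0333 [0.5956 0.0209 0.2518] [ 0.0959  3.1328 -0.0003] [ 0.05    0.2907 -1.1993]
side 67 [0.5854 0.0166 0.1812] [0.577  0.0065 0.172 ] [0.5982 0.0326 0.1895]
scene 119 [0.5914 0.0191 0.1828] [0.5769 0.0084 0.1705] [0.6023 0.0319 0.1887]
```

View pics/rel.png

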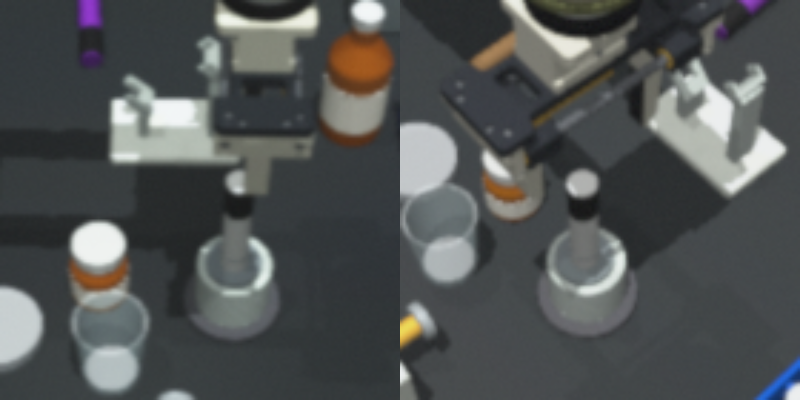

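The wand stands upright in the stand and is released; its top shows at scene-crop (583,183). I'll fix its top centre before regrasping.

```bash
python3 - <<'E'
from h import *
np.set_printoptions(precision=4,suppress=True)
im=np.load('last_scene.npz')['im']; m=(im[216:231,264:284].min(2)>150); ys,xs=np.nonzero(m); print(m.sum(),xs.mean()+264,ys.mean()+216, plane('scene',np.array(xs.mean()+264),np.array(ys.mean()+216),.185))
d=np.load('last_scene.npz')['d'];v,u=np.mgrid[:420,:560];W=world('scene',u*1.,v*1.,d.astype(float))
P=W[216:231,264:284][m]; P=P[P[:,2]>.17]; print(len(P),P.mean(0),P.min(0),P.max(0))
E
```

```text
66 273.1212121212121 223.65151515151516 [0.5885 0.0195 0.185 ]
65 [0.5887 0.0196 0.1852] [0.5782 0.0085 0.182 ] [0.5986 0.0319 0.1887]
```

Request:
send_rows(
  plan=[
    [[-1,-0.022,-0.006,-0.1,0],[-1,-0.022,-0.006,-0.25,0],[-1,-0.022,-0.006,-0.423,0],[-1,-0.022,-0.006,-0.423,0],[1,-0.022,-0.006,-0.423,0],[1,-0.022,-0.006,-0.423,0],[1,-0.022,-0.006,-0.423,0],[1,-0.022,-0.006,-0.423,0],[1,-0.022,-0.006,-0.423,0],[1,-0.022,-0.006,-0.423,0],[1,-0.022,-0.006,-0.423,0],[1,-0.022,-0.006,-0.423,0],[1,-0.022,-0.006,-0.423,0],[1,-0.022,-0.006,-0.423,0],[1,-0.022,-0.006,-0.423,0],[1,-0.022,-0.006,-0.423,0],[1,-0.022,-0.006,-0.423,0],[1,-0.022,-0.006,-0.423,0]],
  ],
  force=20,
)

```text
t: 9.68
tool_pos: [0.589, 0.0198, 0.1629]
orientation: [-0.096, -3.14, -0.0]
force: [0.4, -0.6, -0.8]
opening: 0.0232
gripper_force: 20.0
```

Request:
send_rows(
  plan=[
    [[1,0,0,0.05,0],[1,0,0,0.15,0],[1,0,0,0.3,0],[1,0,0,0.45,0],[1,0,0,0.6,0],[1,0,0,0.7,0],[1,0,0,0.7,0],[1,0,0,0.7,0]],
  ],
)

```text
t: 10.35
tool_pos: [0.5898, 0.0197, 0.3049]
orientation: [0.096, 3.137, -0.0]
force: [0.4, 0.2, -2.6]
opening: 0.0235
gripper_force: 20.0
```

```bash
python3 - <<'E'
from h import *
np.set_printoptions(precision=4,suppress=True)
for n in ('side','scene'):
    im,d,s=grab(n)
    v,u=np.mgrid[:420,:560];W=world(n,u*1.,v*1.,d.astype(float))
    tp=s['tool_pos']
    near=(np.hypot(W[...,0]-tp[0],W[...,1]-tp[1])<.04)
    C=np.array(viewer.calibration(n)['extrinsics'])[:3,3]; ray=np.array([tp[0],tp[1],.2])-C; h=ray[:2]/np.hypot(*ray[:2])
    for lo,hi,r in ((.158,.168,0),(.168,.195,.012),(.195,.21,.012)):
        # side view of the near surface: width midpoints per row
        m=near&(W[...,2]>lo)&(W[...,2]<hi)
        print(n,lo,m.sum(),W[m].mean(0) if m.any() else '', 'axis est',(W[m].mean(0)[:2]+h*r*.8) if m.any() else '')
    m=near&(W[...,2]>.09)&(W[...,2]<.22); ys,xs=np.nonzero(m)
    for y in range(ys.min(),ys.max()+1,3):
        r=xs[ys==y]
        if len(r): print('  row',y,r.min(),r.max(),W[y,int(r.mean())])
print(s['t'],s['tool_pos'],s['orientation'],s['opening'],s['gripper_force'],s['force'])
E
```

```text
side 0.158 8 [0.5895 0.0154 0.1653] axis est [0.5895 0.0154]
side 0.168 12 [0.5896 0.0149 0.1751] axis est [0.5909 0.0244]
side 0.195 63 [0.5916 0.0122 0.2086] axis est [0.5929 0.0217]
  row 199 299 300 [0.5768 0.0424 0.2105]
  row 202 296 314 [0.5848 0.0082 0.2401]
  row 205 295 316 [0.5875 0.0067 0.2309]
  row 208 295 316 [0.5883 0.0087 0.2176]
  row 211 296 315 [0.5883 0.0043 0.2119]
  row 214 299 312 [ 0.5877 -0.0044  0.2116]
  row 217 302 306 [0.5881 0.0116 0.18  ]
  row 220 303 305 [0.5891 0.014  0.1652]
scene 0.158 6 [0.5918 0.0171 0.1636] axis est [0.5918 0.0171]
scene 0.168 4 [0.5926 0.0165 0.1709] axis est [0.5854 0.0228]
scene 0.195 130 [0.5953 0.0153 0.2087] axis est [0.5881 0.0216]
  row 209 267 279 [0.5986 0.0116 0.2596]
  row 212 264 283 [0.5977 0.0149 0.2446]
  row 215 262 284 [0.5977 0.0119 0.2365]
  row 218 262 285 [0.5992 0.0132 0.2255]
  row 221 262 284 [0.5967 0.0122 0.2122]
  row 224 264 283 [0.6011 0.0081 0.2096]
  row 227 267 279 [0.6066 0.003  0.2095]
  row 230 272 275 [0.592  0.0155 0.1671]
10.4 [0.589  0.0198 0.3027] [-0.0962 -3.1401  0.    ] 0.02358661012345713 19.993331730365753 [ 0.0765 -0.7978 -1.7329]
```

Request:
send_rows(
  plan=[
    [[1,-0.04,-0.18,0,0],[1,-0.08,-0.36,0,0],[1,-0.12,-0.54,0,0],[1,-0.16,-0.72,0,0],[1,-0.19,-0.88,0,0],[1,-0.215,-0.997,0,0],[1,-0.215,-0.997,0,0],[1,-0.215,-0.997,0,0],[1,-0.215,-0.997,-0.1,0],[1,-0.215,-0.997,-0.18,0],[1,-0.215,-0.997,-0.21,0],[1,-0.215,-0.997,-0.23,0],[1,-0.215,-0.997,-0.25,0],[1,-0.215,-0.997,-0.25,0],[1,-0.215,-0.997,-0.25,0]],
  ],
)

```text
t: 11.7
tool_pos: [0.5464, -0.1794, 0.2536]
orientation: [0.095, 3.14, -0.0]
force: [-0.1, -1.1, -1.7]
opening: 0.0239
gripper_force: 20.0
```

```bash
python3 - <<'E'
from h import *
np.set_printoptions(precision=4,suppress=True)
ims=[]
for n,(a,b) in (('side',(220,270)),('scene',(120,220))):
    im,d,s=grab(n); ims.append(cv2.resize(im[b:b+110,a:a+110],(400,400),interpolation=cv2.INTER_CUBIC))
    v,u=np.mgrid[:420,:560];W=world(n,u*1.,v*1.,d.astype(float)); tp=s['tool_pos']
    m=(np.hypot(W[...,0]-tp[0],W[...,1]-tp[1])<.03)&(W[...,2]>.097)&(W[...,2]<.14); print(n,m.sum(),W[m].mean(0) if m.any() else '',W[m][:,2].min() if m.any() else '')
cv2.imwrite('pics/start.png',np.hstack(ims)); print(s['t'],tp,s['orientation'],s['force'])
E
```

```text
side 6 [ 0.5463 -0.1842  0.1129] 0.10458558861506129
scene 4 [ 0.5501 -0.18    0.1123] 0.11008141569948426
11.75 [ 0.5465 -0.1796  0.2539] [ 0.0956  3.139  -0.0007] [ 0.3057 -0.5233 -2.0857]
```

View pics/start.png

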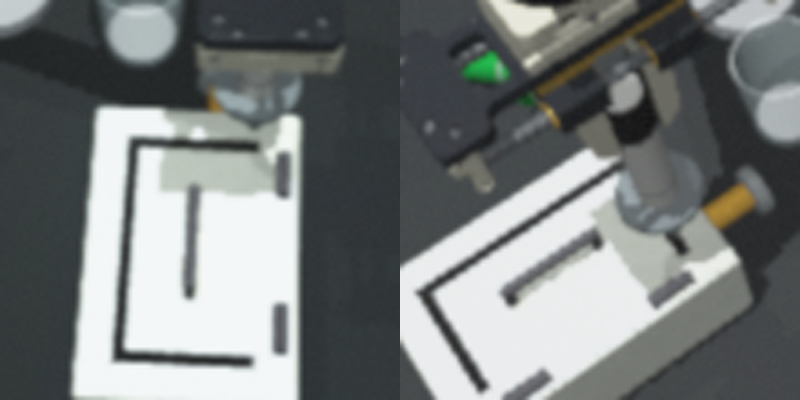

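The picture shows the tip above the seam's start (crop (258,147)). The seam's corners are at crop (135,145) and (120,355), and its end is at (250,361). I'll check these against the computed path.

```bash
python3 - <<'E'
from h import *
p=np.array([(256,147),(135,145),(121,354),(250,361)])/400*110+np.array([220,270]); print(plane('side',p[:,0],p[:,1],.08).round(4))
E
```

```text
[[ 0.5483 -0.1815  0.08  ]
 [ 0.472  -0.1777  0.08  ]
 [ 0.462  -0.3133  0.08  ]
 [ 0.5373 -0.32    0.08  ]]
```

Request:
send_rows(
  plan=[
    [[1,0,0,-0.02,0],[1,0,0,-0.04,0],[1,0,0,-0.06,0],[1,0,0,-0.08,0],[1,0,0,-0.098,0],[1,0,0,-0.098,0],[1,0,0,-0.098,0],[1,0,0,-0.098,0]],
  ],
)

```text
t: 12.47
tool_pos: [0.5461, -0.1796, 0.2335]
orientation: [0.096, 3.14, 0.0]
force: [0.0, -1.1, -2.3]
opening: 0.0235
gripper_force: 20.0
```

Request:
send_rows(
  plan=[
    [[1,-0.02,0.002,0,0],[1,-0.04,0.003,0,0],[1,-0.06,0.005,0,0],[1,-0.08,0.006,0,0],[1,-0.1,0.008,0,0],[1,-0.12,0.01,0,0],[1,-0.14,0.011,0,0],[1,-0.16,0.013,0,0],[1,-0.18,0.014,0,0],[1,-0.2,0.016,0,0],[1,-0.22,0.018,0,0],[1,-0.24,0.019,0,0],[1,-0.26,0.021,0,0],[1,-0.28,0.022,0,0],[1,-0.3,0.024,0,0],[1,-0.32,0.026,0,0],[1,-0.34,0.027,0,0],[1,-0.36,0.029,0,0],[1,-0.375,0.03,0,0],[1,-0.375,0.03,0,0]],
  ],
)

```text
t: 14.13
tool_pos: [0.4706, -0.1736, 0.2335]
orientation: [-0.096, -3.14, 0.0]
force: [0.3, 0.2, -1.8]
opening: 0.0237
gripper_force: 20.0
```

Request:
send_rows(
  plan=[
    [[1,-0.002,-0.02,0,0],[1,-0.003,-0.04,0,0],[1,-0.005,-0.06,0,0],[1,-0.006,-0.08,0,0],[1,-0.008,-0.1,0,0],[1,-0.01,-0.12,0,0],[1,-0.011,-0.14,0,0],[1,-0.013,-0.16,0,0],[1,-0.014,-0.18,0,0],[1,-0.016,-0.2,0,0],[1,-0.018,-0.22,0,0],[1,-0.019,-0.24,0,0],[1,-0.021,-0.26,0,0],[1,-0.022,-0.28,0,0],[1,-0.024,-0.3,0,0],[1,-0.026,-0.32,0,0],[1,-0.027,-0.34,0,0],[1,-0.028,-0.35,0,0]],
  ],
)

```text
t: 15.63
tool_pos: [0.4654, -0.2442, 0.2334]
orientation: [-0.097, -3.14, 0.0]
force: [1.2, -0.2, -0.3]
opening: 0.0242
gripper_force: 20.0
```

Request:
send_rows(
  plan=[
    [[1,-0.002,-0.02,0,0],[1,-0.003,-0.04,0,0],[1,-0.005,-0.06,0,0],[1,-0.006,-0.08,0,0],[1,-0.008,-0.1,0,0],[1,-0.01,-0.12,0,0],[1,-0.011,-0.14,0,0],[1,-0.013,-0.16,0,0],[1,-0.014,-0.18,0,0],[1,-0.016,-0.2,0,0],[1,-0.018,-0.22,0,0],[1,-0.019,-0.24,0,0],[1,-0.021,-0.26,0,0],[1,-0.022,-0.28,0,0],[1,-0.024,-0.3,0,0],[1,-0.026,-0.32,0,0],[1,-0.027,-0.34,0,0],[1,-0.028,-0.349,0,0],[1,-0.028,-0.349,0,0]],
  ],
)

```text
t: 17.22
tool_pos: [0.4598, -0.3139, 0.2334]
orientation: [-0.097, -3.14, 0.0]
force: [-0.2, 0.8, -2.0]
opening: 0.0238
gripper_force: 20.0
```

Request:
send_rows(
  plan=[
    [[1,0.02,-0.002,0,0],[1,0.04,-0.003,0,0],[1,0.06,-0.005,0,0],[1,0.08,-0.006,0,0],[1,0.1,-0.008,0,0],[1,0.12,-0.01,0,0],[1,0.14,-0.011,0,0],[1,0.16,-0.013,0,0],[1,0.18,-0.014,0,0],[1,0.2,-0.016,0,0],[1,0.22,-0.018,0,0],[1,0.24,-0.019,0,0],[1,0.26,-0.021,0,0],[1,0.28,-0.022,0,0],[1,0.3,-0.024,0,0],[1,0.32,-0.026,0,0],[1,0.34,-0.027,0,0],[1,0.36,-0.029,0,0],[1,0.375,-0.03,0,0],[1,0.375,-0.03,0,0]],
  ],
)

```text
t: 18.88
tool_pos: [0.5354, -0.3194, 0.2333]
orientation: [0.096, 3.14, 0.0]
force: [0.2, -0.5, -1.0]
opening: 0.0241
gripper_force: 20.0
```

Request:
send_rows(
  plan=[
    [[1,0,0,0,0],[1,0,0,0.02,0],[1,0,0,0.05,0],[1,0,0,0.15,0],[1,0,0,0.3,0],[1,0,0,0.35,0],[1,0.05,0.15,0.35,0],[1,0.1,0.3,0.35,0],[1,0.13,0.45,0.35,0],[1,0.15,0.6,0.35,0],[1,0.16,0.75,0.35,0],[1,0.17,0.9,0.35,0],[1,0.17,0.9,0.35,0],[1,0.17,0.9,0.35,0]],
  ],
)

```text
t: 20.05
tool_pos: [0.5692, -0.138, 0.3039]
orientation: [0.092, 3.139, -0.001]
force: [-0.0, -0.5, -1.3]
opening: 0.0237
gripper_force: 20.0
```

Request:
send_rows(
  plan=[
    [[1,0.02,0.15,0,0],[1,0.05,0.3,0,0],[1,0.07,0.45,0,0],[1,0.09,0.6,0,0],[1,0.1,0.75,0,0],[1,0.104,0.799,0,0],[1,0.104,0.799,0,0],[1,0.104,0.799,0,0],[1,0.104,0.799,0,0]],
  ],
)

```text
t: 20.8
tool_pos: [0.5898, 0.0186, 0.3034]
orientation: [0.098, 3.14, -0.001]
force: [0.4, -0.7, -2.0]
opening: 0.0237
gripper_force: 20.0
```

```bash
python3 - <<'E'
from h import *
np.set_printoptions(precision=4,suppress=True)
for n in ('side','scene'):
    im,d,s=grab(n); v,u=np.mgrid[:420,:560];W=world(n,u*1.,v*1.,d.astype(float)); tp=s['tool_pos']
    m=(np.hypot(W[...,0]-tp[0],W[...,1]-tp[1])<.03)&(W[...,2]>.15)&(W[...,2]<.19); print(n,m.sum(),W[m].mean(0),W[m][:,2].min())
print(s['t'],tp,s['force'])
E
```

```text
side 21 [0.5891 0.0144 0.1691] 0.1568087281904269
scene 13 [0.5928 0.0159 0.1666] 0.15478437324426886
20.85 [0.5897 0.0185 0.3034] [-0.3194 -0.5724 -1.0681]
```

Request:
send_rows(
  plan=[
    [[1,0,0.01,-0.12,0],[1,0,0.01,-0.24,0],[1,0,0.01,-0.36,0],[1,0,0.01,-0.42,0],[1,0,0.01,-0.48,0],[1,0,0.01,-0.54,0],[1,0,0.01,-0.59,0],[1,0,0.01,-0.64,0],[1,0,0.01,-0.67,0],[1,0,0.01,-0.69,0],[1,0,0.01,-0.695,0],[1,0,0.01,-0.695,0],[1,0,0.01,-0.695,0]],
  ],
)

```text
t: 21.98
tool_pos: [0.5901, 0.0224, 0.1651]
orientation: [0.096, 3.139, -0.0]
force: [-1.0, -0.2, -0.8]
opening: 0.0233
gripper_force: 20.0
```

Request:
send_rows(
  plan=[
    [[1,0,0,-0.008,0],[1,0,0,-0.008,0],[-1,0,0,-0.008,0],[-1,0,0,-0.008,0],[-1,0,0,-0.008,0],[-1,0,0,-0.008,0],[-1,0,0,-0.008,0],[-1,0,0,-0.008,0],[-1,0,0,-0.008,0],[-1,0,0,-0.008,0],[-1,0,0,-0.008,0],[-1,0,0,-0.008,0]],
  ],
)

```text
t: 22.98
tool_pos: [0.5896, 0.0224, 0.1628]
orientation: [-0.096, -3.14, -0.0]
force: [0.9, 0.3, 0.3]
opening: 0.0858
gripper_force: 0.0
```

Request:
send_rows(
  plan=[
    [[-1,0,0,0.15,0],[-1,0,0,0.3,0],[-1,0,0,0.5,0],[-1,0,0,0.7,0],[-1,0,0,0.7,0],[-1,0,0,0.7,0],[-1,0,0,0.7,0],[-1,0,0,0.7,0]],
  ],
)

```text
t: 23.65
tool_pos: [0.5889, 0.0224, 0.3008]
orientation: [-0.096, -3.137, -0.0]
force: [-0.8, 0.1, -0.2]
opening: 0.0932
gripper_force: 0.0
```

```bash
python3 - <<'E'
from h import *
np.set_printoptions(precision=4,suppress=True)
im,d,s=grab('side'); im2,_,_=grab('scene')
cv2.imwrite('pics/final.png',np.hstack([cv2.resize(im[150:290,220:360],(400,400)),cv2.resize(im2[160:300,210:350],(400,400))]))
d=np.load('last_scene.npz')['d'];v,u=np.mgrid[:420,:560];W=world('scene',u*1.,v*1.,d.astype(float))
m=(np.hypot(W[...,0]-.59,W[...,1]-.021)<.04)&(W[...,2]>.17)&(W[...,2]<.21)&(im2.min(2)>150); print(W[m].mean(0),m.sum()); print(s['t'],s['tool_pos'],s['force'],s['opening'])
E
```

```text
[0.5896 0.0215 0.1854] 65
23.65 [0.5889 0.0224 0.3008] [-0.8071  0.1285 -0.2187] 0.09319793514764389
```

View pics/final.png

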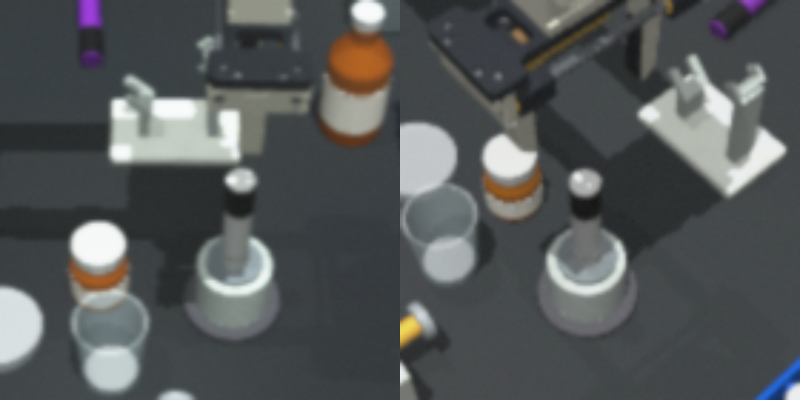

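The wand stands upright and fully seated (its top at z = 0.185, scene-crop (585,183)), and the gripper is clear above it. Handing the job in.

```bash
python3 -c "
from plant import order
print(order.close_job())"
```

```text
the job is handed in; nothing more can be done
None
```

I handed the job in at about 24 s: the wand went from cradle to stand, its nose was drawn along the whole seam from the valve side, and it stands released and fully down in the stand; no verdict came back.

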